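# Screw the filler cap back on the transfer pump

## Task

Put the loose black screw cap back on the bare steel filler neck of the small pump: set it on upright, turn it gently backwards (counter-clockwise) until its lugs drop into the thread, then screw it down clockwise until it is fully home, and let go. Do not force it: keep to light pushes, and leave everything else on the bench where it is.

Things in the scene. Friction and masses are not known exactly. Their poses are not given: they have to be found in the camera images.
- cap: Loose round screw cap, black plastic, 54 mm across, standing skirt down. Hollow skirt 26.5 mm high, open below, 46 mm inside; on top an upright bar grip 46 mm long, 12 mm thick, from 26.5 to 54.5 mm above the skirt's lower edge. Three lugs inside the lower edge, 120 deg apart, 4 mm high, 16 deg wide, inner radius 17.5 mm. Origin: on the axis at the lower edge; x along the bar, y across it, z up.
- neck_rim (a point): Centre of the top rim of the pump's upright bare steel neck, z up; it sinks with the pump. Core 32 mm across, its top 5 mm tapering to 24. A sprung rubber valve disc, 20 mm across, stands 5.5 mm above the rim (3 N per mm). Three equal coarse threads round the core, out to radius 21.5 mm. The neck may be turned to any angle: no listed pose tells where the threads start. Radial play of the cap 1.5 mm.
- thread_top (a point): On the neck's axis, 8 mm below the rim: the flat top of the threads, where the lugs of a cap set on at a chance angle rest (cap origin here; 3 mm higher if the lugs lie on the catches). Each thread has one entry slot, 28 deg wide; on its counter-clockwise side a catch 8 deg wide rises 3 mm above the flat top. A cap turned clockwise up here only runs against the catches.
- thread_start (a point): On the neck's axis, 17 mm below the rim: cap origin when the lugs have dropped into the slots; the cap's inside then just meets the valve. Turning the cap counter-clockwise seen from above, under light push, brings it here from any angle within 140 deg at most; the lugs then stop against the catches and it turns no further back. Now and then a cap drops straight in as it is set on.
- thread_end (a point): On the neck's axis, 22 mm below the rim: cap origin when screwed home and pressed down. From the catches it turns about 92 deg clockwise to a dead stop: the first 12 deg level, then 5 mm down, the last few deg level. Up and down play in the thread is 2.5 mm, and the valve lifts a cap that is let go by that play: home and free, its origin is about 2.5 mm above this point.
- pump: Small transfer pump: steel base plate 124x92x5 mm fixed to the bench, grey case 96x70 mm, outlet stub at +x. Origin: centre of the plate's underside, x along its length, z up; the bare steel neck stands over it, rim 89 mm up. Case and neck rest on soft rubber mounts: a push down of about 3 N starts them sinking, then 1 mm for every 3 N, 8 mm at most; they cannot tip, shift or turn.
- nut1: Bystander: a rusty steel hex nut, 24x27x13, lying flat (mm). Origin: centre of its underside, z up.
- nut2: Bystander: a grey steel hex nut, 24x27x13, lying flat (mm). Origin: centre of its underside, z up.
- pipe_elbow: Bystander: a black moulded pipe elbow, 67x67x42 (mm). Origin: centre of its underside, z up.
- screw_jar: Bystander: a closed clear glass jar, 71 across, 102 high, standing (mm). Origin: centre of its underside, z up.
- sanding_block: Bystander: a cork and wood sanding block, 61x106x34 (mm). Origin: centre of its underside, z up.
Things that resemble listed ones, but are neither listed nor needed, are in the scene too. Leave any blue look-alike of the cap alone.

How it is judged:
On the way:
1. the cap's lugs have dropped into the thread, cap upright on the neck (horizontal distance between cap and neck_rim below 0.004 m and angle between cap's own z axis and vertical below 0.08 rad and z of cap in the frame of neck_rim below -0.0125 m), for 0.2 s.
At the end, for the whole second after the job is handed in: The cap sits on the neck, within 4 mm of its axis, upright within 0.08 rad, screwed home: its lower edge at least 18.5 mm below the neck's rim (about 19.5 mm when home against the stop), at rest and let go (horizontal distance between cap and neck_rim below 0.004 m and angle between cap's own z axis and vertical below 0.08 rad and z of cap in the frame of neck_rim below -0.0185 m and linear speed of cap below 0.01 m/s); the robot touches nothing.
It fails at once if the cap is forced: more than 60 N between the cap and the pump (contact force between cap and pump above 60 N).
It fails at once if the pump is hit or leaned on by the arm with more than 15 N (contact force between any of the fingers, the arm and pump above 15 N).
It fails at once if one of the other things on the bench is pushed more than 20 mm (distance of any of nut1, nut2, pipe_elbow, screw_jar, sanding_block from where it was at the start of the episode above 0.02 m).
It also fails if it takes over 58 s, if anything falls off the work surface, if the arm or the gripper's body presses on something with over 40 N, if the wrist force passes 120 N, or if a joint passes its speed limit or range.

## Robot

A 7-joint arm with a two-finger parallel gripper is mounted at the origin on the work surface; the furniture and walls round the work are solid. World frame = base frame: x ahead of the robot, y to its left, z up, the work surface at z = 0. Lengths are in m, angles in rad, forces in N, time in s.
With the tool pointing down it reaches from about 0.425 to 0.875 m from the base axis. Payload 4.7 kg.
Tool frame: the origin (TCP) lies at the very end of the fingers, on their centre line; the grasp point (between the pads) lies 19 mm behind it (grip_point_offset is the distance from the TCP to the grasp point, in m); x points along the fingers, z is the direction in which the jaws open and shut, and the axes are right-handed (so a half turn about x gives the same grasp; the last joint's range is limited). The gripper opens to 87 mm and grips with 3 to 60 N. Pads are 19 mm wide; open, the fingers measure 117 mm over their backs; the gripper's body (75 mm by 190 mm) begins 51 mm behind the grasp point.
Start: joints at [1.134, 0.321, -0.07, 1.45, 0.023, 1.371, -0.057], TCP at [0.283, -0.585, 0.198] pointing down, gripper open.
Joint ranges: [-2.86, 2.86], [-0.3, 2.09], [-1.38, 1.24], [0.06, 2.45], [-1.56, 4.7], [0.09, 2.05], [-2.69, 2.69]. Speed limits (rad/s): [2.57, 2.57, 3.14, 3.14, 3.14, 3.14, 3.14].

## Interface

Orientations are given as a rotation vector (axis times angle).
In Python, from bench import get_state, get_image, calibration, close_job, grip_point_offset gives the robot as it stands.
- The arm moves only by the tool play_rows, never from a script. Its argument "targets" is a list of rows, each an object with "claw": the closure, from 0 (fully open) to 1 (shut); "linear": the shift along the tool's x, y, z as a fraction of full scale, a list of three; "rotation": the turn, a rotation vector about the tool's x, y, z as a fraction of full scale, a list of three. In form: [{"claw": claw, "linear": [x, y, z], "rotation": [wx, wy, wz]}, ...]. A call has 1 to 10 rows; each row shifts and turns the pose as measured when the row begins, along the tool's axes as they then stand; what a row does not reach is not made up. Full scale, the value 1, is 2.5 cm for a shift and 90 degrees for a turn. A row lasts 1/12 s, in which the tool goes at most 41.7 mm and 7.16 degrees, less where a joint would pass 70% of its speed; a pose out of reach is approached as far as the arm can. A call with a number of a shift or a turn outside -1 to 1 is refused whole. A call with a gripper value outside its range is refused whole. The fingers move at their own pace and stop on an object; "newtons" is the grip in N (left out, the last holds). Time passes only in rows, so rows that do not move let the fingers close. It gives the time, the measured TCP pose, the force and the opening at its end, in the units of the state.
- get_state(): the state, without advancing time (a new reading comes with each control period).
- get_image(name): name is "scene" or "top" or "wrist"; returns the picture (480x640x3 uint8, blue, green, red); there is no depth.
- calibration(name): a dict with "fx", "fy", "cx", "cy" (pixels), "rvec" (rotation vector, rad) and "tvec" (3), from world to camera coordinates, as OpenCV has them; the wrist camera has in their place "hand_eye" (4x4, takes a point from camera to tool coordinates, whose origin is the TCP and whose axes are the tool frame's). Camera axes: x right, y down, z forward; pixel columns grow to the right and rows downward; lengths in m; the calibration is good to about 2 mm. A picture is of the moment at which its call begins: read the wrist's pose just before it. calibration takes no time and is no camera call.
- close_job(): hands the job in, once; it reports no verdict.
The state is a dict: "time": time; "joint_positions": joint angles; "qd": joint speeds; "joint_torque": joint torques, N m; "position": TCP position; "tool_rot": TCP orientation; "ft_force": force on the tool from outside, world axes, zero at the start; "torque": the same for the moment, N m; "grip_width": opening from 0.0 (shut) to 1.0 (fully open).
Only numpy, scipy, OpenCV 4.12 (cv2) and the standard library are available. Lean on these libraries where they do the work, as an engineer would, in place of code of your own. Each camera call takes 0.05 s, during which the arm holds its last target. There are 200 camera calls.

## Working session

There is one attempt and no reset: what is moved stays moved. The work goes in short steps, Python scripts to look and compute and a tool call to move; the robot and the scene stay as the last step left them, time stands still between calls to the robot, and variables do not carry over. Pictures are saved under pics/ and viewed, about 8 in all and at most 12, crops included, and the job is handed in when it is done.

Besides the shell and the picture viewer there is one more tool, called after "Request:" as name(argument=value, ...) on one line, values as JSON. play_rows: Moves the arm, as the interface text tells. Shift numbers are shares of 2.5 cm and turn numbers shares of 90 degrees, none past 1 either way. Its arguments: {"type":"object","properties":{"targets":{"type":"array"},"newtons":{"type":"number"}},"required":["targets"]}

```bash
mkdir -p pics; ls; python3 - <<'E'
from bench import *
import cv2,numpy as np
s=get_state();print({k:np.round(v,3) for k,v in s.items()})
a=get_image("scene");b=get_image("top")
cv2.imwrite("pics/scene.png",a);cv2.imwrite("pics/top.png",b)
for n in("scene","top","wrist"):
  c=calibration(n);print(n,{k:np.round(v,4).tolist() for k,v in c.items()})
print(grip_point_offset)
E
```

```text
pics
{'time': np.float64(0.0), 'joint_positions': array([ 1.134,  0.322, -0.07 ,  1.452,  0.023,  1.371, -0.057]), 'qd': array([-0.   ,  0.   , -0.001,  0.002,  0.002,  0.   , -0.001]), 'joint_torque': array([ 0.0000e+00, -4.9128e+01, -4.0400e-01, -3.1252e+01, -6.4000e-02,
        4.4000e-02,  0.0000e+00]), 'position': array([ 0.283, -0.585,  0.197]), 'tool_rot': array([ 0.872,  1.391, -0.87 ]), 'ft_force': array([ 0.175,  0.047, -0.278]), 'torque': array([0.031, 0.009, 0.001]), 'grip_width': np.float64(1.0)}
scene {'fx': 461.3759, 'fy': 461.3759, 'cx': 320.3158, 'cy': 234.0762, 'rvec': [0.6342, -2.5245, 1.3366], 'tvec': [0.3888, 0.2343, 0.7256]}
top {'fx': 621.5356, 'fy': 621.5356, 'cx': 328.7815, 'cy': 242.9535, 'rvec': [2.1583, -2.1931, 0.0686], 'tvec': [-0.0399, 0.4833, 1.4496]}
wrist {'fx': 331.0574, 'fy': 331.0574, 'cx': 319.9892, 'cy': 247.1114, 'hand_eye': [[-0.0002, -0.2438, 0.9698, -0.1859], [0.0013, -0.9698, -0.2438, 0.066], [1.0, 0.0012, 0.0005, -0.0005], [0.0, 0.0, 0.0, 1.0]]}
0.0187
```

View pics/scene.png

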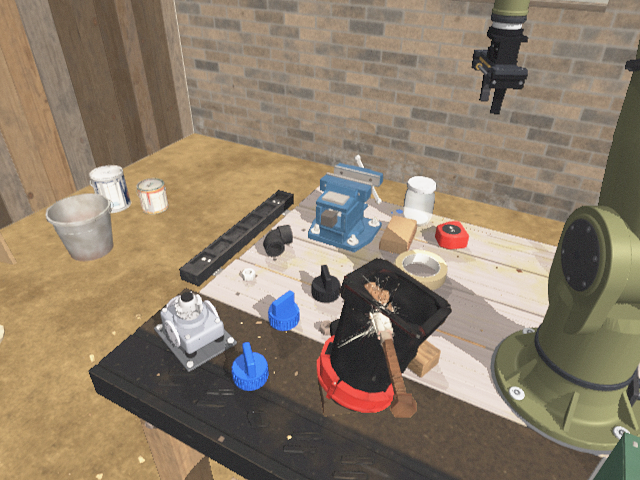

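View pics/top.png

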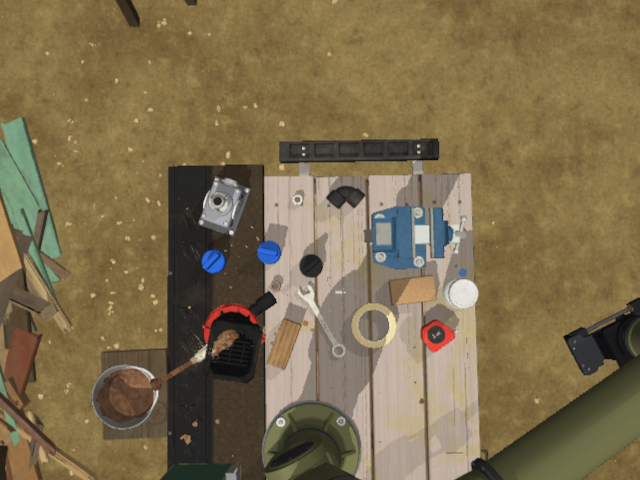

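The pump is at top (221,205) / scene (190,325). The black cap is at top (311,265) / scene (325,283), with two blue look-alikes nearby.

```bash
cat > h.py <<'E'
from bench import *
import cv2,numpy as np
from scipy.spatial.transform import Rotation as R
def ray(n,u,v,s=None):
    c=calibration(n);d=np.array([(u-c["cx"])/c["fx"],(v-c["cy"])/c["fy"],1.])
    if n=="wrist":
        M=np.array(c["hand_eye"]);T=R.from_rotvec(s["tool_rot"]).as_matrix()
        return T@M[:3,3]+s["position"],T@M[:3,:3]@d
    m=R.from_rotvec(np.ravel(c["rvec"])).as_matrix();return -m.T@np.ravel(c["tvec"]),m.T@d
def onz(n,u,v,z,s=None):
    o,d=ray(n,u,v,s);return o+d*(z-o[2])/d[2]
def proj(n,p):
    c=calibration(n);K=np.array([[c["fx"],0,c["cx"]],[0,c["fy"],c["cy"]],[0,0,1]])
    return cv2.projectPoints(np.array([p],float),np.ravel(c["rvec"]),np.ravel(c["tvec"]),K,None)[0].ravel()
E
python3 - <<'E'
from h import *
a=cv2.imread("pics/scene.png");b=cv2.imread("pics/top.png")
def crop(i,x,y,w,k):return cv2.resize(i[y:y+w,x:x+w],None,fx=k,fy=k,interpolation=cv2.INTER_CUBIC)
t=np.hstack([crop(b,190,165,75,5)[:300],crop(b,285,240,50,7.5)[:300]])
u=np.hstack([crop(a,145,280,94,4)[:300],crop(a,300,255,50,7.5)[:300]])
w=min(t.shape[1],u.shape[1]);cv2.imwrite("pics/c1.png",np.vstack([t[:,:w],u[:,:w]]))
for p in((221,205,.0),(219,201,.089)): print(onz("top",*p))
print("cap",onz("top",311,265,.0265), onz("scene",325,283,.03))
E
```

```text
[0.58000126 0.21076694 0.        ]
[0.57660205 0.19861853 0.089     ]
cap [ 0.43089383 -0.00525974  0.0265    ] [ 4.30247861e-01 -7.59455300e-05  3.00000000e-02]
```

View pics/c1.png

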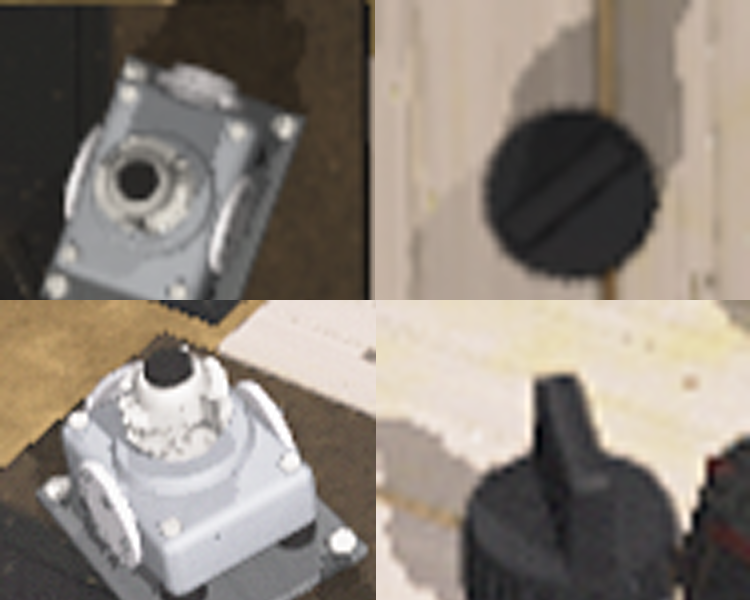

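Crop: cap centre is at about top (311.3,265.7) with the bar running lower-left to upper-right. The valve disc centre is at top (217.6,201.2) and scene (186.2,295.8).

```bash
cat >> h.py <<'E'
def tomove(target,yaw=None,v=True):
    """world TCP target -> shift in tool axes (units of 25 mm); turn about tool x (units of 90 deg)"""
    s=get_state();T=R.from_rotvec(s["tool_rot"]).as_matrix()
    d=T.T@(np.array(target)-s["position"]);print("t",round(s["time"],2),"pos",s["position"].round(4),"F",s["ft_force"].round(1),"q5-7",s["joint_positions"][4:].round(2))
    zy=np.degrees(np.arctan2(T[1,2],T[0,2]));print("units",(d/.025).round(3),"zyaw",zy.round(2),"xaxis",T[:,0].round(4))
    if yaw is not None:print("turn units",(-(((yaw-zy)+180)%360-180)/90).round(3))
def tri(*obs):
    A=np.zeros((3,3));b=np.zeros(3)
    for o,d in obs:
        d=d/np.linalg.norm(d);P=np.eye(3)-np.outer(d,d);A+=P;b+=P@o
    x=np.linalg.solve(A,b);print("res mm",[round(1e3*np.linalg.norm(np.cross(x-o,d/np.linalg.norm(d))),1) for o,d in obs]);return x
E
python3 - <<'E'
from h import *
print("neck",tri(ray("top",217.6,201.2),ray("scene",186.2,295.8)),onz("top",217.6,201.2,.0945))
p=onz("top",311.3,265.7,.0265);print("cap",p)
a=onz("top",285+(510-375)/7.5,240+235/7.5,.0545);b=onz("top",285+(630-375)/7.5,240+150/7.5,.0545)
print(a,b,np.degrees(np.arctan2(*(b-a)[[1,0]])))
tomove([p[0],p[1],.2],35)
E
```

```text
res mm [np.float64(1.7), np.float64(1.7)]
neck [0.57686503 0.20192208 0.09407834] [0.57538717 0.20073762 0.0945    ]
cap [ 0.42924247 -0.005941    0.0265    ]
[0.41547363 0.01212905 0.0545    ] [ 0.44092387 -0.02499262  0.0545    ] -55.565865444700655
t 0.1 pos [ 0.2829 -0.5846  0.1974] F [0.6 0.  0. ] q5-7 [ 0.02  1.37 -0.06]
units [ -0.075  15.353 -18.284] zyaw -64.17 xaxis [-8.0e-04  1.5e-03 -1.0e+00]
turn units -1.102
```

Request:
play_rows(targets=[{"claw":0,"linear":[-0.3,0.6,-0.7],"rotation":[0,0,0]},{"claw":0,"linear":[-0.3,0.6,-0.7],"rotation":[0,0,0]},{"claw":0,"linear":[0,0.6,-0.7],"rotation":[0,0,0]},{"claw":0,"linear":[0,0.6,-0.7],"rotation":[0,0,0]},{"claw":0,"linear":[0,0.6,-0.7],"rotation":[0,0,0]},{"claw":0,"linear":[0,0.6,-0.7],"rotation":[0,0,0]},{"claw":0,"linear":[0,0.6,-0.7],"rotation":[0,0,0]},{"claw":0,"linear":[0,0.6,-0.7],"rotation":[0,0,0]},{"claw":0,"linear":[0,0.6,-0.7],"rotation":[0,0,0]},{"claw":0,"linear":[0,0.6,-0.7],"rotation":[0,0,0]}], newtons=20)

```text
time: 0.93
position: [0.3382, -0.355, 0.2062]
tool_rot: [0.882, 1.399, -0.879]
ft_force: [-0.0, -0.1, -0.1]
grip_width: 1.004
```

```bash
python3 - <<'E'
from h import *
tomove([.429,-.006,.2],35)
E
```

```text
t 0.93 pos [ 0.3382 -0.355   0.2062] F [-0.  -0.1 -0.1] q5-7 [-0.    1.35 -0.37]
units [  0.329   9.234 -11.079] zyaw -64.78 xaxis [-0.0097  0.0084 -0.9999]
turn units -1.109
```

Request:
play_rows(targets=[{"claw":0,"linear":[0,0.8,-0.96],"rotation":[0,0,0]},{"claw":0,"linear":[0,0.8,-0.96],"rotation":[0,0,0]},{"claw":0,"linear":[0,0.8,-0.96],"rotation":[0,0,0]},{"claw":0,"linear":[0,0.8,-0.96],"rotation":[0,0,0]},{"claw":0,"linear":[0,0.8,-0.96],"rotation":[0,0,0]},{"claw":0,"linear":[0,0.8,-0.96],"rotation":[0,0,0]},{"claw":0,"linear":[0,0.8,-0.96],"rotation":[0,0,0]},{"claw":0,"linear":[0,0.8,-0.96],"rotation":[0,0,0]},{"claw":0,"linear":[0,0.8,-0.96],"rotation":[0,0,0]},{"claw":0,"linear":[0,0.8,-0.96],"rotation":[0,0,0]}])

```text
time: 1.77
position: [0.4155, -0.0386, 0.2044]
tool_rot: [0.884, 1.401, -0.886]
ft_force: [0.5, 0.0, -0.1]
grip_width: 1.001
```

Request:
play_rows(targets=[{"claw":0,"linear":[0,0,0],"rotation":[-0.075,0,0]},{"claw":0,"linear":[0,0,0],"rotation":[-0.075,0,0]},{"claw":0,"linear":[0,0,0],"rotation":[-0.075,0,0]},{"claw":0,"linear":[0,0,0],"rotation":[-0.075,0,0]},{"claw":0,"linear":[0,0,0],"rotation":[-0.075,0,0]},{"claw":0,"linear":[0,0,0],"rotation":[-0.075,0,0]},{"claw":0,"linear":[0,0,0],"rotation":[-0.075,0,0]},{"claw":0,"linear":[0,0,0],"rotation":[-0.075,0,0]},{"claw":0,"linear":[0,0,0],"rotation":[-0.075,0,0]},{"claw":0,"linear":[0,0,0],"rotation":[-0.075,0,0]}])

```text
time: 2.6
position: [0.4138, -0.0275, 0.2018]
tool_rot: [-0.079, 1.588, 0.094]
ft_force: [-0.2, -0.3, -0.0]
grip_width: 1.001
```

```bash
python3 - <<'E'
from h import *
tomove([.429,-.006,.15],35)
E
```

```text
t 2.6 pos [ 0.4138 -0.0275  0.2018] F [-0.2 -0.3 -0. ] q5-7 [-0.09  1.36  0.21]
units [2.067 0.765 0.735] zyaw 6.27 xaxis [-0.0191  0.0085 -0.9998]
turn units -0.319
```

Request:
play_rows(targets=[{"claw":0,"linear":[0.3,0.15,0.15],"rotation":[-0.065,0,0]},{"claw":0,"linear":[0.3,0.15,0.15],"rotation":[-0.065,0,0]},{"claw":0,"linear":[0.3,0.15,0.2],"rotation":[-0.065,0,0]},{"claw":0,"linear":[0,0,0.2],"rotation":[-0.065,0,0]},{"claw":0,"linear":[0,0,0.2],"rotation":[-0.065,0,0]},{"claw":0,"linear":[0,0,0],"rotation":[0,0,0]}])

```text
time: 3.1
position: [0.4304, -0.0083, 0.1762]
tool_rot: [-0.498, 1.529, 0.522]
ft_force: [0.3, 0.0, 0.3]
grip_width: 0.996
```

```bash
cat >> h.py <<'E'
def tilt():
    T=R.from_rotvec(get_state()["tool_rot"]).as_matrix();w=np.cross(T[:,0],[0,0,-1])
    print("tilt fix units",(T.T@w/(np.pi/2)).round(4))
E
python3 - <<'E'
from h import *
tomove([.429,-.006,.15],35);tilt()
s=get_state();w=get_image("wrist");cv2.imwrite("pics/w1.png",w)
np.save("s1.npy",s,allow_pickle=True)
E
```

```text
t 3.1 pos [ 0.4304 -0.0083  0.1762] F [0.3 0.  0.3] q5-7 [-0.06  1.3   0.67]
units [1.05  0.086 0.023] zyaw 37.22 xaxis [-0.0225  0.008  -0.9997]
turn units 0.025
tilt fix units [ 0.     -0.0083 -0.0127]
```

View pics/w1.png

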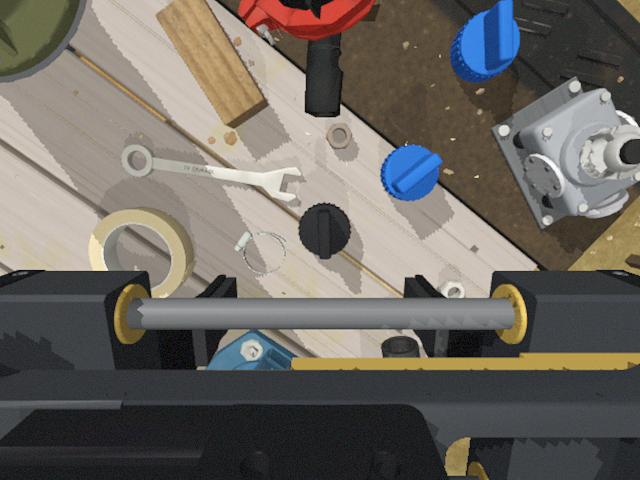

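Wrist view: the cap is at about (324,230), its bar almost vertical in the image, which matches the jaws. The pump's valve is at (630,150).

```bash
python3 - <<'E'
from h import *
s=np.load("s1.npy",allow_pickle=True).item();w=cv2.imread("pics/w1.png")
g=cv2.cvtColor(w,cv2.COLOR_BGR2GRAY)
m=(g<75).astype(np.uint8)
n,l,st,c=cv2.connectedComponentsWithStats(m[190:268,285:365])
for i in range(1,n):
  if st[i,4]>300:print(st[i],c[i]+[285,190])
x0,y0,ww,hh=[st[max(range(1,n),key=lambda i:st[i,4])][k] for k in range(4)]
print("box centre",285+x0+ww/2,190+y0+hh/2)
k=cv2.resize(g[195:265,290:360],None,fx=8,fy=8,interpolation=cv2.INTER_CUBIC)
k=np.clip((k.astype(float)-15)*4,0,255).astype(np.uint8);cv2.imwrite("pics/w1c.png",k)
for uv in((325,230),):print(onz("wrist",*uv,.0265,s))
E
```

```text
[  14   13   52   56 2158] [324.25718258 229.59684893]
box centre 325.0 231.0
[ 0.4307562  -0.00352749  0.0265    ]
```

View pics/w1c.png

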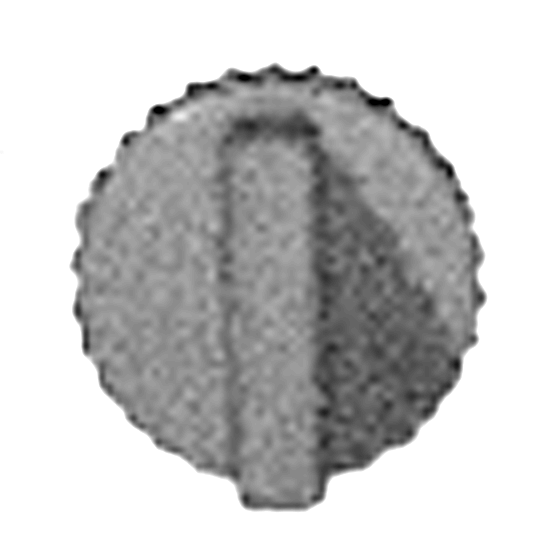

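```bash
python3 - <<'E'
from h import *
s=np.load("s1.npy",allow_pickle=True).item()
a=onz("wrist",324.4,210.6,.0545,s);b=onz("wrist",325.6,258.1,.0545,s);d=b-a
print("disc",onz("wrist",324.9,229,.0265,s),"bar",(a+b)/2,np.linalg.norm(d),np.degrees(np.arctan2(d[1],d[0])))
print("valve rough",onz("wrist",629,152,.0945,s))
E
```

```text
disc [ 0.43003785 -0.00276046  0.0265    ] bar [ 0.43049084 -0.00324284  0.0545    ] 0.045874813097178405 -51.084891938107845
valve rough [0.57265197 0.19718116 0.0945    ]
```

Request:
play_rows(targets=[{"claw":0,"linear":[0.5,0,0],"rotation":[-0.019,-0.008,-0.013]},{"claw":0,"linear":[0,0,0],"rotation":[0,0,0]}])

```text
time: 3.32
position: [0.4295, -0.0087, 0.1633]
tool_rot: [-0.525, 1.507, 0.524]
ft_force: [-1.2, -1.1, -1.3]
grip_width: 0.994
```

```bash
python3 - <<'E'
from h import *
tomove([.4303,-.003,.031],38.9);tilt()
E
```

```text
t 3.32 pos [ 0.4295 -0.0087  0.1633] F [-1.2 -1.1 -1.3] q5-7 [-0.06  1.26  0.69]
units [5.292 0.161 0.172] zyaw 38.36 xaxis [-4.e-04 -7.e-04 -1.e+00]
turn units -0.006
tilt fix units [ 0.     -0.0005  0.0002]
```

Request:
play_rows(targets=[{"claw":0,"linear":[0.5,0.16,0.17],"rotation":[-0.006,0,0]},{"claw":0,"linear":[0.6,0,0],"rotation":[0,0,0]},{"claw":0,"linear":[0.6,0,0],"rotation":[0,0,0]},{"claw":0,"linear":[0.6,0,0],"rotation":[0,0,0]},{"claw":0,"linear":[0.6,0,0],"rotation":[0,0,0]},{"claw":0,"linear":[0.5,0,0],"rotation":[0,0,0]},{"claw":0,"linear":[0.5,0,0],"rotation":[0,0,0]},{"claw":0,"linear":[0.4,0,0],"rotation":[0,0,0]},{"claw":0,"linear":[0,0,0],"rotation":[0,0,0]}])

```text
time: 4.07
position: [0.4315, -0.0064, 0.0561]
tool_rot: [-0.509, 1.51, 0.503]
ft_force: [-0.5, -0.4, -0.5]
grip_width: 1.002
```

```bash
python3 - <<'E'
from h import *
tomove([.4303,-.003,.031],38.9);tilt()
E
```

```text
t 4.07 pos [ 0.4315 -0.0064  0.0561] F [-0.5 -0.4 -0.5] q5-7 [0.   1.02 0.6 ]
units [1.005 0.142 0.042] zyaw 37.05 xaxis [ 0.0023 -0.0033 -1.    ]
turn units -0.021
tilt fix units [ 0.     -0.0001  0.0025]
```

Request:
play_rows(targets=[{"claw":0,"linear":[0.3,0.14,0.04],"rotation":[-0.021,0,0.002]},{"claw":0,"linear":[0.3,0,0],"rotation":[0,0,0]},{"claw":0,"linear":[0.3,0,0],"rotation":[0,0,0]},{"claw":0,"linear":[0.1,0,0],"rotation":[0,0,0]},{"claw":0,"linear":[0,0,0],"rotation":[0,0,0]}])

```text
time: 4.48
position: [0.4316, -0.0032, 0.0306]
tool_rot: [-0.533, 1.503, 0.53]
ft_force: [-0.1, -0.2, -0.5]
grip_width: 1.0
```

```bash
python3 - <<'E'
from h import *
tomove([.4303,-.003,.031],38.9);tilt()
E
```

```text
t 4.48 pos [ 0.4316 -0.0032  0.0306] F [-0.1 -0.2 -0.5] q5-7 [0.03 0.96 0.61]
units [-0.015  0.04  -0.036] zyaw 38.91 xaxis [ 0.0025 -0.001  -1.    ]
turn units 0.0
tilt fix units [0.     0.0008 0.0015]
```

Request:
play_rows(targets=[{"claw":1,"linear":[0,0.04,-0.03],"rotation":[0,0,0]},{"claw":1,"linear":[0,0,0],"rotation":[0,0,0]},{"claw":1,"linear":[0,0,0],"rotation":[0,0,0]},{"claw":1,"linear":[0,0,0],"rotation":[0,0,0]},{"claw":1,"linear":[0,0,0],"rotation":[0,0,0]},{"claw":1,"linear":[0,0,0],"rotation":[0,0,0]},{"claw":1,"linear":[0,0,0],"rotation":[0,0,0]},{"claw":1,"linear":[0,0,0],"rotation":[0,0,0]},{"claw":1,"linear":[0,0,0],"rotation":[0,0,0]},{"claw":1,"linear":[0,0,0],"rotation":[0,0,0]}], newtons=25)

```text
time: 5.32
position: [0.4317, -0.003, 0.0321]
tool_rot: [-0.533, 1.5, 0.528]
ft_force: [0.2, 0.2, -0.9]
grip_width: 0.327
```

```bash
python3 - <<'E'
from h import *
tomove([.4303,-.003,.031],38.9);tilt()
E
```

```text
t 5.32 pos [ 0.4317 -0.003   0.0321] F [ 0.2  0.2 -0.9] q5-7 [0.02 0.96 0.61]
units [ 0.044  0.035 -0.045] zyaw 38.89 xaxis [ 0.0054 -0.0016 -1.    ]
turn units -0.0
tilt fix units [0.     0.002  0.0029]
```

Request:
play_rows(targets=[{"claw":1,"linear":[0.03,0,0],"rotation":[0,0.002,0.003]},{"claw":1,"linear":[0,0,0],"rotation":[0,0,0]},{"claw":1,"linear":[0,0,0],"rotation":[0,0,0]},{"claw":1,"linear":[0,0,0],"rotation":[0,0,0]},{"claw":1,"linear":[0,0,0],"rotation":[0,0,0]},{"claw":1,"linear":[0,0,0],"rotation":[0,0,0]}])

```text
time: 5.82
position: [0.4317, -0.003, 0.0312]
tool_rot: [-0.531, 1.506, 0.532]
ft_force: [-1.1, 0.6, -1.1]
grip_width: 0.008
```

```bash
python3 - <<'E'
from h import *
tomove([.4303,-.003,.181],38.9);tilt()
E
```

```text
t 5.82 pos [ 0.4317 -0.003   0.0312] F [-1.1  0.6 -1.1] q5-7 [0.03 0.96 0.61]
units [-5.994  0.039 -0.046] zyaw 38.88 xaxis [-9.e-04  4.e-04 -1.e+00]
turn units -0.0
tilt fix units [ 0.     -0.0003 -0.0006]
```

The jaws shut fully, so the bar is not between them. I need to look.

```bash
python3 - <<'E'
from h import *
s=get_state();w=get_image("wrist");a=get_image("scene");cv2.imwrite("pics/w2.png",w);cv2.imwrite("pics/s2.png",a)
np.save("s2.npy",s,allow_pickle=True)
cv2.imwrite("pics/v2.png",np.vstack([np.hstack([w[150:350,220:420]]).repeat(2,0).repeat(2,1)[:300],cv2.resize(a[220:310,270:390],(400,300))]))
for p in([.4303,-.003,0],[.4317,-.003,.0312]):print(proj("scene",p))
E
```

```text
[325.40886198 294.0123444 ]
[325.04004292 281.39280648]
```

View pics/v2.png

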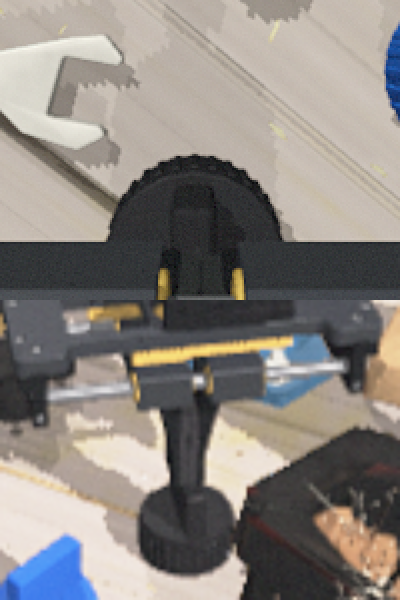

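The view shows the fingers on either side of the bar, so the cap appears gripped despite the 0.008 reading. I'll test with a lift.

Request:
play_rows(targets=[{"claw":1,"linear":[-0.2,0,0],"rotation":[0,0,0]},{"claw":1,"linear":[-0.4,0,0],"rotation":[0,0,0]},{"claw":1,"linear":[-0.6,0,0],"rotation":[0,0,0]},{"claw":1,"linear":[-0.6,0,0],"rotation":[0,0,0]},{"claw":1,"linear":[-0.6,0,0],"rotation":[0,0,0]},{"claw":1,"linear":[-0.6,0,0],"rotation":[0,0,0]},{"claw":1,"linear":[-0.6,0,0],"rotation":[0,0,0]}])

```text
time: 6.5
position: [0.4291, -0.0023, 0.1261]
tool_rot: [-0.53, 1.51, 0.536]
ft_force: [0.3, -0.0, -0.7]
grip_width: 0.005
```

```bash
python3 - <<'E'
from h import *
tomove([.576,.201,.181],-60);tilt();s=get_state();print(s["grip_width"])
w=get_image("wrist");a=get_image("scene");cv2.imwrite("pics/w3.png",w);cv2.imwrite("pics/s3.png",a)
np.save("s3.npy",s,allow_pickle=True)
cv2.imwrite("pics/v3.png",np.hstack([w[120:360,200:440].repeat(2,0).repeat(2,1)[:450],cv2.resize(a[180:310,270:390],(320,450))]))
E
```

```text
t 6.5 pos [ 0.4291 -0.0023  0.1261] F [ 0.3 -0.  -0.7] q5-7 [-0.05  1.18  0.67]
units [-2.22   2.64   9.675] zyaw 38.96 xaxis [-0.0063  0.0018 -1.    ]
turn units 1.1
tilt fix units [ 0.     -0.0024 -0.0034]
0.004953701886247205
```

View pics/v3.png

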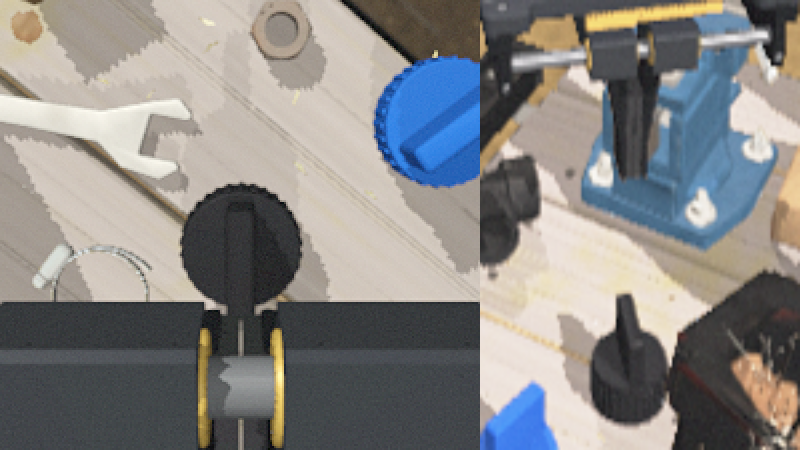

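```bash
python3 - <<'E'
from h import *
s=np.load("s3.npy",allow_pickle=True).item()
# w3: disc centre crop (241,244)/2+(200,120)
print("w3 disc",onz("wrist",320.5,242,.0265,s))
s2=np.load("s2.npy",allow_pickle=True).item()
# s2 wrist: disc left 110 right 282, top 155 -> r=86, centre (196,241)/2+(220,150)
print("w2 disc",onz("wrist",318,270.5,.0265,s2))
b=get_image("top");cv2.imwrite("pics/t4.png",b)
g=cv2.cvtColor(b,cv2.COLOR_BGR2GRAY)
a=cv2.imread("pics/s3.png");ga=cv2.cvtColor(a,cv2.COLOR_BGR2GRAY)
print("scene cap skirt-top", onz("scene",270+628*0.375-480*.375,180+365*.289,.0265))
T=R.from_rotvec(s["tool_rot"]).as_matrix();M=np.array(calibration("wrist")["hand_eye"])
c=calibration("wrist")
for x in (0,-.02,-.05):
  p=np.linalg.inv(M)@[x,0,0,1];print("tcp px",c["fx"]*p[0]/p[2]+c["cx"],c["fy"]*p[1]/p[2]+c["cy"])
print(proj("scene",s["position"]))
a0=cv2.imread("pics/top.png")
d=cv2.absdiff(a0,b).max(2)[245:290,290:335];print(d.max(),d.mean())
cv2.imwrite("pics/t4c.png",np.hstack([cv2.resize(x[225:300,270:350],None,fx=5,fy=5) for x in(a0,b)]))
E
```

```text
w3 disc [ 0.42896247 -0.00214193  0.0265    ]
w2 disc [ 4.27959262e-01 -4.24712257e-04  2.65000000e-02]
scene cap skirt-top [0.42794368 0.00218897 0.0265    ]
tcp px 320.1077743265869 279.87311692968166
tcp px 320.11956307787636 292.58018042875824
tcp px 320.1430358566101 317.8814258740525
[327.07588147 241.07725575]
172 75.90320987654322
```

View pics/t4c.png

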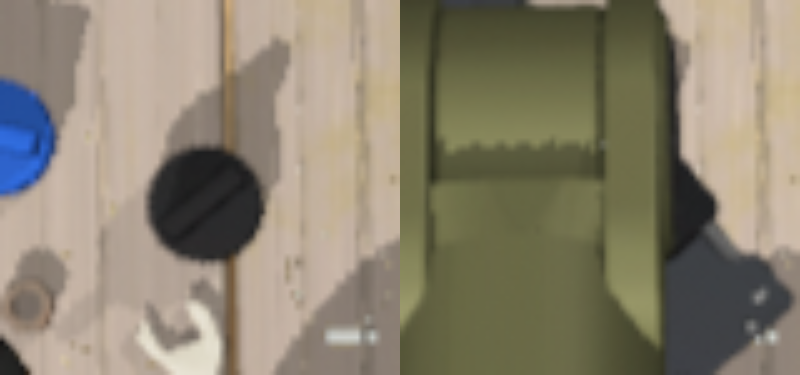

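```bash
python3 - <<'E'
from h import *
a=cv2.imread("pics/s3.png");s=np.load("s3.npy",allow_pickle=True).item()
for x in(324,326,328,330):print(x,[tuple(int(q) for q in a[r,x]) for r in range(218,246,2)])
T=R.from_rotvec(s["tool_rot"]).as_matrix()
for b in(0,-.01,-.0187,-.025,-.03):print(b,proj("scene",s["position"]+T[:,0]*b))
E
```

```text
324 [(58, 56, 55), (52, 47, 52), (51, 48, 48), (53, 51, 52), (53, 52, 48), (52, 52, 53), (53, 49, 48), (118, 106, 96), (129, 102, 71), (132, 104, 72), (164, 132, 96), (135, 107, 74), (129, 101, 66), (152, 161, 181)]
326 [(74, 73, 76), (76, 76, 78), (78, 79, 78), (71, 72, 74), (70, 72, 74), (77, 74, 77), (73, 72, 76), (130, 104, 72), (132, 104, 73), (131, 104, 71), (143, 116, 86), (136, 111, 73), (133, 105, 73), (135, 135, 138)]
328 [(65, 63, 62), (79, 79, 80), (75, 75, 79), (78, 76, 77), (78, 78, 78), (81, 81, 82), (85, 86, 90), (122, 96, 65), (128, 103, 71), (132, 108, 74), (141, 113, 84), (147, 118, 82), (135, 106, 73), (146, 136, 131)]
330 [(72, 72, 72), (61, 61, 62), (65, 64, 63), (61, 58, 63), (51, 52, 49), (57, 57, 57), (73, 64, 52), (114, 89, 61), (127, 101, 68), (131, 105, 72), (128, 104, 71), (156, 128, 91), (136, 110, 75), (131, 110, 83)]
0 [327.07588147 241.07725575]
-0.01 [327.15953206 236.43077742]
-0.0187 [327.23325145 232.3359399 ]
-0.025 [327.28719197 229.33974511]
-0.03 [327.33033989 226.94303898]
```

Measured in the scene picture, the real fingertips end about 19–20 mm short of the reported TCP, so the jaws closed at the very top of the bar and slipped off. The cap has not moved. I'll regrasp about 20 mm lower, checking the force on the way down.

Request:
play_rows(targets=[{"claw":0.4,"linear":[0,0,0],"rotation":[0,-0.002,-0.003]},{"claw":0.4,"linear":[0,0,0],"rotation":[0,0,0]},{"claw":0.4,"linear":[0,0,0],"rotation":[0,0,0]},{"claw":0.4,"linear":[0,0,0],"rotation":[0,0,0]},{"claw":0.4,"linear":[0,0,0],"rotation":[0,0,0]},{"claw":0.4,"linear":[0,0,0],"rotation":[0,0,0]},{"claw":0.4,"linear":[0.4,0,0],"rotation":[0,0,0]},{"claw":0.4,"linear":[0.5,0,0],"rotation":[0,0,0]},{"claw":0.4,"linear":[0.5,0,0],"rotation":[0,0,0]},{"claw":0.4,"linear":[0,0,0],"rotation":[0,0,0]}])

```text
time: 7.48
position: [0.4272, -0.0023, 0.085]
tool_rot: [-0.531, 1.508, 0.533]
ft_force: [-0.7, -0.4, 0.0]
grip_width: 0.584
```

```bash
python3 - <<'E'
from h import *
tomove([.4297,-.0025,.0125],38.9);tilt();print(get_state()["grip_width"])
E
```

```text
t 7.48 pos [ 0.4272 -0.0023  0.085 ] F [-0.7 -0.4  0. ] q5-7 [-0.03  1.09  0.65]
units [ 2.899 -0.073  0.08 ] zyaw 38.95 xaxis [-3.3e-03  2.0e-04 -1.0e+00]
turn units 0.001
tilt fix units [ 0.     -0.0015 -0.0014]
0.5843355274619448
```

Request:
play_rows(targets=[{"claw":0.4,"linear":[0.4,-0.07,0.08],"rotation":[0,-0.001,-0.001]},{"claw":0.4,"linear":[0.4,0,0],"rotation":[0,0,0]},{"claw":0.4,"linear":[0.4,0,0],"rotation":[0,0,0]},{"claw":0.4,"linear":[0.4,0,0],"rotation":[0,0,0]},{"claw":0.4,"linear":[0.3,0,0],"rotation":[0,0,0]},{"claw":0.4,"linear":[0,0,0],"rotation":[0,0,0]}])

```text
time: 7.98
position: [0.429, -0.0022, 0.033]
tool_rot: [-0.531, 1.507, 0.534]
ft_force: [0.0, -0.5, -0.2]
grip_width: 0.6
```

```bash
python3 - <<'E'
from h import *
tomove([.4297,-.0025,.0125],38.9);tilt()
E
```

```text
t 7.98 pos [ 0.429  -0.0022  0.033 ] F [ 0.  -0.5 -0.2] q5-7 [0.02 0.97 0.61]
units [ 0.82  -0.028  0.017] zyaw 38.96 xaxis [-3.1e-03  7.0e-04 -1.0e+00]
turn units 0.001
tilt fix units [ 0.     -0.0012 -0.0016]
```

Request:
play_rows(targets=[{"claw":0.4,"linear":[0.2,0,0],"rotation":[0,-0.001,-0.001]},{"claw":0.4,"linear":[0.2,0,0],"rotation":[0,0,0]},{"claw":0.4,"linear":[0.2,0,0],"rotation":[0,0,0]},{"claw":0.4,"linear":[0.15,0,0],"rotation":[0,0,0]},{"claw":0.4,"linear":[0,0,0],"rotation":[0,0,0]}])

```text
time: 8.4
position: [0.4294, -0.0022, 0.0127]
tool_rot: [-0.532, 1.504, 0.533]
ft_force: [-0.4, 0.2, 0.6]
grip_width: 0.602
```

Request:
play_rows(targets=[{"claw":1,"linear":[0,0,0],"rotation":[0,0,0]},{"claw":1,"linear":[0,0,0],"rotation":[0,0,0]},{"claw":1,"linear":[0,0,0],"rotation":[0,0,0]},{"claw":1,"linear":[0,0,0],"rotation":[0,0,0]},{"claw":1,"linear":[0,0,0],"rotation":[0,0,0]},{"claw":1,"linear":[0,0,0],"rotation":[0,0,0]},{"claw":1,"linear":[0,0,0],"rotation":[0,0,0]},{"claw":1,"linear":[0,0,0],"rotation":[0,0,0]},{"claw":1,"linear":[0,0,0],"rotation":[0,0,0]},{"claw":1,"linear":[0,0,0],"rotation":[0,0,0]}])

```text
time: 9.23
position: [0.4303, -0.0024, 0.0135]
tool_rot: [-0.533, 1.503, 0.531]
ft_force: [0.1, 0.3, 0.2]
grip_width: 0.135
```

```bash
python3 - <<'E'
from h import *
tomove([.4297,-.0025,.0125],38.9);tilt()
E
```

```text
t 9.23 pos [ 0.4303 -0.0024  0.0135] F [0.1 0.3 0.2] q5-7 [0.04 0.92 0.59]
units [ 0.042  0.012 -0.019] zyaw 38.96 xaxis [ 1.9e-03 -1.0e-04 -1.0e+00]
turn units 0.001
tilt fix units [0.     0.0009 0.0008]
```

Request:
play_rows(targets=[{"claw":1,"linear":[-0.3,0,0],"rotation":[0,0,0]},{"claw":1,"linear":[-0.6,0,0],"rotation":[0,0,0]},{"claw":1,"linear":[-0.7,0,0],"rotation":[0,0,0]},{"claw":1,"linear":[-0.7,0,0],"rotation":[0,0,0]},{"claw":1,"linear":[-0.7,0,0],"rotation":[0,0,0]},{"claw":1,"linear":[-0.7,0,0],"rotation":[0,0,0]},{"claw":1,"linear":[-0.7,0,0],"rotation":[0,0,0]},{"claw":1,"linear":[-0.7,0,0],"rotation":[0,0,0]},{"claw":1,"linear":[-0.7,0,0],"rotation":[0,0,0]},{"claw":1,"linear":[0,0,0],"rotation":[0,0,0]}])

```text
time: 10.07
position: [0.427, -0.0011, 0.1672]
tool_rot: [-0.532, 1.506, 0.536]
ft_force: [0.8, 0.3, -0.9]
grip_width: 0.13
```

```bash
python3 - <<'E'
from h import *
tomove([.576,.2,.16],-50);tilt();print(get_state()["grip_width"])
E
```

```text
t 10.07 pos [ 0.427  -0.0011  0.1672] F [ 0.8  0.3 -0.9] q5-7 [-0.07  1.27  0.7 ]
units [0.285 2.482 9.698] zyaw 39.1 xaxis [-0.0028  0.0016 -1.    ]
turn units 0.99
tilt fix units [ 0.     -0.0008 -0.0019]
0.13031478173740418
```

Request:
play_rows(targets=[{"claw":1,"linear":[0,0,0.6],"rotation":[0,-0.001,-0.002]},{"claw":1,"linear":[0,0,1],"rotation":[0,0,0]},{"claw":1,"linear":[0,0,1],"rotation":[0,0,0]},{"claw":1,"linear":[0,0,1],"rotation":[0,0,0]},{"claw":1,"linear":[0,0,1],"rotation":[0,0,0]},{"claw":1,"linear":[0,0,1],"rotation":[0,0,0]},{"claw":1,"linear":[0,0,1],"rotation":[0,0,0]},{"claw":1,"linear":[0,0,1],"rotation":[0,0,0]},{"claw":1,"linear":[0,0,1],"rotation":[0,0,0]},{"claw":1,"linear":[0,0,1],"rotation":[0,0,0]}])

```text
time: 10.9
position: [0.6154, 0.1495, 0.1608]
tool_rot: [-0.529, 1.514, 0.524]
ft_force: [1.0, 0.2, 0.0]
grip_width: 0.132
```

Request:
play_rows(targets=[{"claw":1,"linear":[0,0,0.5],"rotation":[0,0,0]},{"claw":1,"linear":[0,0,0],"rotation":[0,0,0]},{"claw":1,"linear":[0,0,0],"rotation":[0,0,0]}])

```text
time: 11.15
position: [0.6261, 0.1626, 0.156]
tool_rot: [-0.529, 1.517, 0.533]
ft_force: [-1.0, -0.6, -1.7]
grip_width: 0.136
```

```bash
python3 - <<'E'
from h import *
tomove([.576,.2,.16],-50);tilt();s=get_state();print(s["grip_width"])
w=get_image("wrist");cv2.imwrite("pics/w5.png",w);np.save("s5.npy",s,allow_pickle=True)
E
```

```text
t 11.15 pos [0.6261 0.1626 0.156 ] F [-1.  -0.6 -1.7] q5-7 [0.24 1.33 0.21]
units [-0.139  2.422 -0.625] zyaw 38.8 xaxis [-0.012  -0.0013 -0.9999]
turn units 0.987
tilt fix units [ 0.     -0.0065 -0.0042]
0.1357203660911896
```

View pics/w5.png

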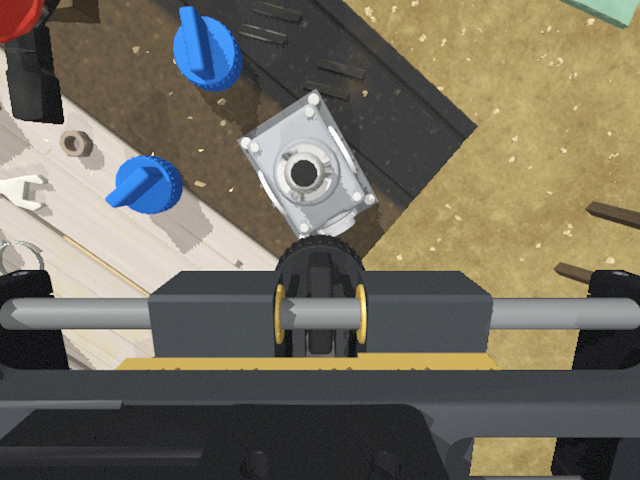

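The wrist view shows the cap held upright under the jaws. The neck's valve disc is at about (304,173), clear to see.

```bash
python3 - <<'E'
from h import *
s=np.load("s5.npy",allow_pickle=True).item();w=cv2.imread("pics/w5.png")
g=cv2.cvtColor(w,cv2.COLOR_BGR2GRAY)
m=(g[155:192,285:325]<75).astype(np.uint8);n,l,st,c=cv2.connectedComponentsWithStats(m)
for i in range(1,n):
  if st[i,4]>100:
    x,y,ww,hh=st[i][:4];print(st[i],c[i]+[285,155]);
    for uv in((285+x+ww/2-.5,155+y+hh/2-.5),c[i]+[285,155]):print("valve",uv,onz("wrist",*uv,.0945,s))
print("w1 est .5727 .1972; top/scene .576 .2012")
# top image valve centroid
for nme,f,(x0,y0,x1,y1) in(("top","top",(208,191,228,211)),("scene","scene",(176,284,198,303))):
  g=cv2.cvtColor(cv2.imread(f"pics/{f}.png"),cv2.COLOR_BGR2GRAY)[y0:y1,x0:x1]
  n,l,st,c=cv2.connectedComponentsWithStats((g<90).astype(np.uint8));i=1+np.argmax(st[1:,4]);print(nme,st[i],c[i]+[x0,y0],onz(nme,*(c[i]+[x0,y0]),.0945))
M=np.linalg.inv(np.array(calibration("wrist")["hand_eye"]));cc=calibration("wrist")
for h in(.0265,0):
  for q in([27,0],[0,27],[0,-27]):
    p=M@[.0135-h,q[0]/1e3,q[1]/1e3,1];print(h,q,(cc["fx"]*p[0]/p[2]+cc["cx"]).round(1),(cc["fy"]*p[1]/p[2]+cc["cy"]).round(1))
E
```

```text
[  7   6  25  25 504] [303.67261905 172.96626984]
valve (np.float64(304.0), np.float64(173.0)) [0.57832321 0.20209129 0.0945    ]
valve [303.67261905 172.96626984] [0.57812195 0.20195991 0.0945    ]
w1 est .5727 .1972; top/scene .576 .2012
top [ 5  6  9  8 53] [217.16981132 200.50943396] [0.57697511 0.20170785 0.0945    ]
scene [  2   4  20  14 133] [186.4887218  294.77443609] [0.5794559  0.20085419 0.0945    ]
0.0265 [27, 0] 320.2 240.5
0.0265 [0, 27] 368.7 287.9
0.0265 [0, -27] 271.5 287.8
0 [27, 0] 320.2 230.8
0 [0, 27] 362.7 272.7
0 [0, -27] 277.5 272.6
```

Request:
play_rows(targets=[{"claw":1,"linear":[0,0.3,0],"rotation":[0,-0.006,-0.004]},{"claw":1,"linear":[0,0,0],"rotation":[0.07,0,0]},{"claw":1,"linear":[0,0,0],"rotation":[0.07,0,0]},{"claw":1,"linear":[0,0,0],"rotation":[0.07,0,0]},{"claw":1,"linear":[0,0,0],"rotation":[0.07,0,0]},{"claw":1,"linear":[0,0,0],"rotation":[0.07,0,0]},{"claw":1,"linear":[0,0,0],"rotation":[0.07,0,0]},{"claw":1,"linear":[0,0,0],"rotation":[0.07,0,0]},{"claw":1,"linear":[0,0,0],"rotation":[0.07,0,0]},{"claw":1,"linear":[0,0,0],"rotation":[0.07,0,0]}])

```text
time: 12.03
position: [0.6091, 0.1619, 0.1574]
tool_rot: [0.281, 1.55, -0.291]
ft_force: [-0.2, -0.2, -0.8]
grip_width: 0.136
```

Request:
play_rows(targets=[{"claw":1,"linear":[0,0,0],"rotation":[0.07,0,0]},{"claw":1,"linear":[0,0,0],"rotation":[0.07,0,0]},{"claw":1,"linear":[0,0,0],"rotation":[0.07,0,0]},{"claw":1,"linear":[0,0,0],"rotation":[0.07,0,0]},{"claw":1,"linear":[0,0,0],"rotation":[0.07,0,0]},{"claw":1,"linear":[0,0,0],"rotation":[0,0,0]}])

```text
time: 12.53
position: [0.602, 0.1581, 0.1602]
tool_rot: [0.736, 1.433, -0.746]
ft_force: [0.2, -0.3, -2.1]
grip_width: 0.133
```

```bash
python3 - <<'E'
from h import *
tomove([.5775,.2018,.15],-50);tilt()
E
```

```text
t 12.53 pos [0.602  0.1581 0.1602] F [ 0.2 -0.3 -2.1] q5-7 [ 0.13  1.29 -1.35]
units [ 0.388  0.219 -1.995] zyaw -54.51 xaxis [ 0.004  -0.0091 -1.    ]
turn units -0.05
tilt fix units [0.     0.0062 0.0013]
```

Request:
play_rows(targets=[{"claw":1,"linear":[0,0.05,-0.5],"rotation":[0,0.006,0.001]},{"claw":1,"linear":[0,0.06,-0.5],"rotation":[0,0,0]},{"claw":1,"linear":[0,0.06,-0.5],"rotation":[0,0,0]},{"claw":1,"linear":[0,0.06,-0.4],"rotation":[0,0,0]},{"claw":1,"linear":[0,0,0],"rotation":[0,0,0]}])

```text
time: 12.95
position: [0.5736, 0.2041, 0.1611]
tool_rot: [0.736, 1.443, -0.734]
ft_force: [-1.0, 0.7, -1.2]
grip_width: 0.131
```

```bash
python3 - <<'E'
from h import *
tomove([.5775,.2018,.12],-50);tilt()
E
```

```text
t 12.95 pos [0.5736 0.2041 0.1611] F [-1.   0.7 -1.2] q5-7 [ 0.12  1.29 -1.42]
units [1.644 0.07  0.168] zyaw -53.98 xaxis [ 1.e-04  9.e-04 -1.e+00]
turn units -0.044
tilt fix units [ 0.     -0.0004 -0.0004]
```

Request:
play_rows(targets=[{"claw":1,"linear":[0.3,0.07,0.17],"rotation":[0,0,0]},{"claw":1,"linear":[0.4,0,0],"rotation":[0,0,0]},{"claw":1,"linear":[0.4,0,0],"rotation":[0,0,0]},{"claw":1,"linear":[0.4,0,0],"rotation":[0,0,0]},{"claw":1,"linear":[0,0,0],"rotation":[0,0,0]}])

```text
time: 13.37
position: [0.5775, 0.2024, 0.1191]
tool_rot: [0.732, 1.444, -0.732]
ft_force: [-0.7, 0.2, -2.1]
grip_width: 0.132
```

```bash
python3 - <<'E'
from h import *
tomove([.5775,.2018,.108],-50);tilt()
a=get_image("scene");cv2.imwrite("pics/s6.png",a)
cv2.imwrite("pics/s6c.png",cv2.resize(a[230:370,120:260],None,fx=4,fy=4,interpolation=cv2.INTER_CUBIC))
E
```

```text
t 13.37 pos [0.5775 0.2024 0.1191] F [-0.7  0.2 -2.1] q5-7 [ 0.14  1.21 -1.42]
units [ 0.445 -0.013  0.019] zyaw -53.75 xaxis [ 0.e+00  1.e-04 -1.e+00]
turn units -0.042
tilt fix units [ 0.     -0.0001 -0.0001]
```

View pics/s6c.png

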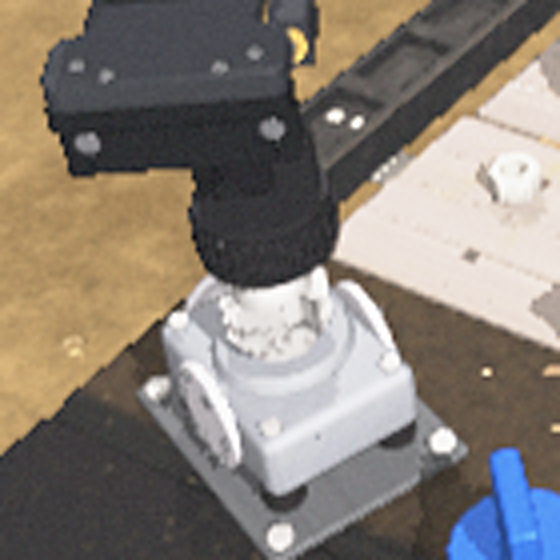

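The cap hangs directly over the neck. Now I'll lower it carefully.

Request:
play_rows(targets=[{"claw":1,"linear":[0.15,0,0.01],"rotation":[0,0,0]},{"claw":1,"linear":[0.15,0,0],"rotation":[0,0,0]},{"claw":1,"linear":[0.15,0,0],"rotation":[0,0,0]},{"claw":1,"linear":[0.15,0,0],"rotation":[0,0,0]},{"claw":1,"linear":[0.1,0,0],"rotation":[0,0,0]},{"claw":1,"linear":[0,0,0],"rotation":[0,0,0]}])

```text
time: 13.92
position: [0.5791, 0.2009, 0.1007]
tool_rot: [0.734, 1.442, -0.733]
ft_force: [0.8, 0.3, -1.5]
grip_width: 0.135
```

Request:
play_rows(targets=[{"claw":1,"linear":[0.06,0,0],"rotation":[0,0,0]},{"claw":1,"linear":[0.06,0,0],"rotation":[0,0,0]},{"claw":1,"linear":[0.06,0,0],"rotation":[0,0,0]}])

```text
time: 14.17
position: [0.5798, 0.2013, 0.0967]
tool_rot: [0.735, 1.441, -0.732]
ft_force: [0.2, 0.3, -0.4]
grip_width: 0.134
```

```bash
python3 - <<'E'
from h import *
tomove([.5775,.2018,.0945],-50);tilt()
E
```

```text
t 14.17 pos [0.5798 0.2013 0.0967] F [ 0.2  0.3 -0.4] q5-7 [ 0.15  1.17 -1.43]
units [ 0.086 -0.062 -0.071] zyaw -53.89 xaxis [ 3.e-03  9.e-04 -1.e+00]
turn units -0.043
tilt fix units [ 0.      0.0007 -0.0019]
```

Request:
play_rows(targets=[{"claw":1,"linear":[0.06,-0.05,-0.06],"rotation":[0,0.001,-0.002]},{"claw":1,"linear":[0.06,0,0],"rotation":[0,0,0]}])

```text
time: 14.33
position: [0.5793, 0.2024, 0.0945]
tool_rot: [0.736, 1.441, -0.731]
ft_force: [-0.3, 0.8, 0.7]
grip_width: 0.133
```

Request:
play_rows(targets=[{"claw":1,"linear":[0.06,0,0],"rotation":[0,0,0]},{"claw":1,"linear":[0.06,0,0],"rotation":[0,0,0]}])

```text
time: 14.5
position: [0.5798, 0.2025, 0.0918]
tool_rot: [0.736, 1.44, -0.731]
ft_force: [1.7, -0.9, -1.1]
grip_width: 0.134
```

```bash
python3 - <<'E'
from h import *
tomove([.5775,.2018,.0945],-50);tilt()
E
```

```text
t 14.5 pos [0.5798 0.2025 0.0918] F [ 1.7 -0.9 -1.1] q5-7 [ 0.15  1.16 -1.43]
units [-0.108 -0.091 -0.032] zyaw -53.88 xaxis [ 0.0041  0.0015 -1.    ]
turn units -0.043
tilt fix units [ 0.      0.0007 -0.0027]
```

Request:
play_rows(targets=[{"claw":1,"linear":[0.05,-0.05,-0.03],"rotation":[0,0.001,-0.003]},{"claw":1,"linear":[0.05,0,0],"rotation":[0,0,0]}])

```text
time: 14.67
position: [0.5798, 0.2023, 0.0898]
tool_rot: [0.734, 1.441, -0.732]
ft_force: [1.4, 0.2, -1.3]
grip_width: 0.133
```

Request:
play_rows(targets=[{"claw":1,"linear":[0.05,0,0],"rotation":[0,0,0]},{"claw":1,"linear":[0.05,0,0],"rotation":[0,0,0]}])

```text
time: 14.83
position: [0.5792, 0.2022, 0.0867]
tool_rot: [0.734, 1.443, -0.733]
ft_force: [0.7, 0.4, -0.4]
grip_width: 0.136
```

```bash
python3 - <<'E'
from h import *
tomove([.5775,.2018,.0945],-50);tilt()
E
```

```text
t 14.83 pos [0.5792 0.2022 0.0867] F [ 0.7  0.4 -0.4] q5-7 [ 0.15  1.15 -1.43]
units [-0.311 -0.063 -0.026] zyaw -53.89 xaxis [ 8.e-04  0.e+00 -1.e+00]
turn units -0.043
tilt fix units [ 0.      0.0003 -0.0004]
```

Request:
play_rows(targets=[{"claw":1,"linear":[0.05,-0.03,0],"rotation":[0,0,0]},{"claw":1,"linear":[0.05,0,0],"rotation":[0,0,0]}])

```text
time: 15.0
position: [0.5792, 0.2025, 0.0847]
tool_rot: [0.735, 1.442, -0.732]
ft_force: [-0.2, 0.0, 4.7]
grip_width: 0.135
```

Request:
play_rows(targets=[{"claw":1,"linear":[0.05,0,0],"rotation":[0,0,0]}])

```text
time: 15.08
position: [0.5793, 0.2025, 0.0841]
tool_rot: [0.735, 1.442, -0.732]
ft_force: [-2.2, -0.2, 6.0]
grip_width: 0.138
```

Request:
play_rows(targets=[{"claw":1,"linear":[0.05,0,0],"rotation":[0,0,0]}])

```text
time: 15.17
position: [0.5792, 0.2025, 0.0837]
tool_rot: [0.735, 1.441, -0.732]
ft_force: [-0.6, -1.2, 6.6]
grip_width: 0.135
```

```bash
python3 - <<'E'
from h import *
tomove([.5775,.2018,.0945],-50);tilt()
a=get_image("scene");cv2.imwrite("pics/s7.png",a)
cv2.imwrite("pics/s7c.png",cv2.resize(a[230:370,120:260],None,fx=4,fy=4,interpolation=cv2.INTER_CUBIC))
E
```

```text
t 15.17 pos [0.5792 0.2025 0.0837] F [-0.6 -1.2  6.6] q5-7 [ 0.15  1.15 -1.43]
units [-0.432 -0.071 -0.017] zyaw -53.88 xaxis [ 2.7e-03  7.0e-04 -1.0e+00]
turn units -0.043
tilt fix units [ 0.      0.0006 -0.0017]
```

View pics/s7c.png

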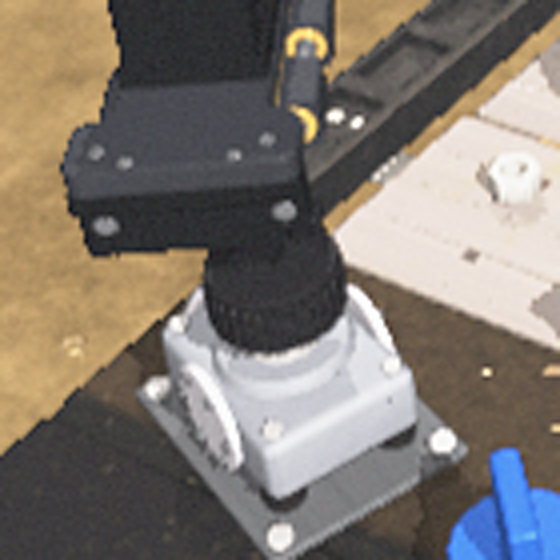

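First contact was at 5–6.6 N, with the cap about 17–18 mm below the rim, so it seems to have dropped straight in. Turning gently counter-clockwise should show the catches after 12° at most.

Request:
play_rows(targets=[{"claw":1,"linear":[0,0,0],"rotation":[-0.04,0,0]},{"claw":1,"linear":[0,0,0],"rotation":[-0.04,0,0]},{"claw":1,"linear":[0,0,0],"rotation":[-0.04,0,0]}])

```text
time: 15.47
position: [0.5794, 0.2028, 0.0856]
tool_rot: [0.585, 1.487, -0.582]
ft_force: [1.8, 1.0, -2.6]
grip_width: 0.139
```

```bash
python3 - <<'E'
from h import *
tomove([.5785,.2023,.0837],-50);tilt();print(get_state()["torque"].round(2))
E
```

```text
t 15.47 pos [0.5794 0.2028 0.0856] F [ 1.8  1.  -2.6] q5-7 [ 0.17  1.15 -1.25]
units [ 0.076 -0.041 -0.014] zyaw -42.77 xaxis [ 4.e-03  8.e-04 -1.e+00]
turn units 0.08
tilt fix units [ 0.      0.0015 -0.0021]
[ 0.16 -0.35 -0.47]
```

Request:
play_rows(targets=[{"claw":1,"linear":[0,0,0],"rotation":[-0.04,0,0]},{"claw":1,"linear":[0,0,0],"rotation":[-0.04,0,0]}])

```text
time: 15.63
position: [0.5794, 0.2027, 0.0855]
tool_rot: [0.486, 1.513, -0.482]
ft_force: [-0.3, 0.0, 0.8]
grip_width: 0.151
```

```bash
python3 - <<'E'
from h import *
tomove([.5785,.2023,.0837],-50);tilt();print(get_state()["torque"].round(2))
E
```

```text
t 15.63 pos [0.5794 0.2027 0.0855] F [-0.3  0.   0.8] q5-7 [ 0.17  1.15 -1.13]
units [ 0.074 -0.033 -0.021] zyaw -35.42 xaxis [ 0.0037  0.0015 -1.    ]
turn units 0.162
tilt fix units [ 0.      0.0014 -0.0021]
[-0.08  0.04 -0.71]
```

The torque climbed to 0.7 N m against the catch and the jaws began to twist, which confirms the lugs are in the slots. Clockwise travel from here would hit the last joint's limit, so I'll regrasp with a half turn.

Request:
play_rows(targets=[{"claw":1,"linear":[0,0,0],"rotation":[0.06,0,0]},{"claw":0.4,"linear":[0,0,0],"rotation":[0,0,0]},{"claw":0.4,"linear":[0,0,0],"rotation":[0,0,0]},{"claw":0.4,"linear":[0,0,0],"rotation":[0,0,0]},{"claw":0.4,"linear":[0,0,0],"rotation":[0,0,0]},{"claw":0.4,"linear":[0,0,0],"rotation":[0,0,0]}])

```text
time: 16.13
position: [0.5771, 0.2018, 0.0841]
tool_rot: [0.554, 1.5, -0.554]
ft_force: [0.6, 0.8, -0.6]
grip_width: 0.436
```

```bash
python3 - <<'E'
from h import *
tomove([.5792,.2026,.122],138);tilt();print(get_state()["grip_width"],get_state()["torque"].round(2))
E
```

```text
t 16.13 pos [0.5771 0.2018 0.0841] F [ 0.6  0.8 -0.6] q5-7 [ 0.17  1.15 -1.21]
units [-1.518  0.077  0.04 ] zyaw -40.55 xaxis [-1.3e-03  1.0e-04 -1.0e+00]
turn units -1.984
tilt fix units [ 0.     -0.0007  0.0005]
0.4363453250315672 [-0.01  0.02  0.04]
```

Request:
play_rows(targets=[{"claw":0.4,"linear":[-0.3,0,0],"rotation":[0,0,0]},{"claw":0.4,"linear":[-0.4,0.04,0.04],"rotation":[0,0,0]},{"claw":0.4,"linear":[-0.5,0.04,0],"rotation":[0,0,0]},{"claw":0.4,"linear":[-0.5,0,0],"rotation":[0,0,0]},{"claw":0.4,"linear":[0,0,0],"rotation":[-0.06,0,0]},{"claw":0.4,"linear":[0,0,0],"rotation":[-0.079,0,0]},{"claw":0.4,"linear":[0,0,0],"rotation":[-0.079,0,0]},{"claw":0.4,"linear":[0,0,0],"rotation":[-0.079,0,0]},{"claw":0.4,"linear":[0,0,0],"rotation":[-0.079,0,0]},{"claw":0.4,"linear":[0,0,0],"rotation":[-0.079,0,0]}])

```text
time: 16.97
position: [0.5833, 0.2048, 0.1423]
tool_rot: [-0.013, 1.561, 0.017]
ft_force: [0.2, 0.0, 0.3]
grip_width: 0.601
```

Request:
play_rows(targets=[{"claw":0.4,"linear":[0,0,0],"rotation":[-0.079,0,0]},{"claw":0.4,"linear":[0,0,0],"rotation":[-0.079,0,0]},{"claw":0.4,"linear":[0,0,0],"rotation":[-0.079,0,0]},{"claw":0.4,"linear":[0,0,0],"rotation":[-0.079,0,0]},{"claw":0.4,"linear":[0,0,0],"rotation":[-0.079,0,0]},{"claw":0.4,"linear":[0,0,0],"rotation":[-0.079,0,0]},{"claw":0.4,"linear":[0,0,0],"rotation":[-0.079,0,0]},{"claw":0.4,"linear":[0,0,0],"rotation":[-0.079,0,0]},{"claw":0.4,"linear":[0,0,0],"rotation":[-0.079,0,0]},{"claw":0.4,"linear":[0,0,0],"rotation":[-0.079,0,0]}])

```text
time: 17.8
position: [0.5899, 0.2066, 0.1617]
tool_rot: [-0.991, 1.31, 0.969]
ft_force: [0.7, -0.6, 0.6]
grip_width: 0.601
```

```bash
python3 - <<'E'
from h import *
tomove([.5785,.2022,.115],138);tilt();print(get_state()["grip_width"])
E
```

```text
t 17.8 pos [0.5899 0.2066 0.1617] F [ 0.7 -0.6  0.6] q5-7 [0.26 1.28 0.7 ]
units [ 1.855  0.433 -0.328] zyaw 72.72 xaxis [ 0.0291  0.0051 -0.9996]
turn units -0.725
tilt fix units [0.     0.0086 0.0167]
0.6010255995323404
```

Request:
play_rows(targets=[{"claw":0.4,"linear":[0,0,0],"rotation":[0,0.009,0.017]},{"claw":0.4,"linear":[0,0,0],"rotation":[-0.079,0,0]},{"claw":0.4,"linear":[0,0,0],"rotation":[-0.079,0,0]},{"claw":0.4,"linear":[0,0,0],"rotation":[-0.079,0,0]},{"claw":0.4,"linear":[0,0,0],"rotation":[-0.079,0,0]},{"claw":0.4,"linear":[0,0,0],"rotation":[-0.079,0,0]},{"claw":0.4,"linear":[0,0,0],"rotation":[-0.079,0,0]},{"claw":0.4,"linear":[0,0,0],"rotation":[-0.079,0,0]},{"claw":0.4,"linear":[0,0,0],"rotation":[-0.079,0,0]},{"claw":0.4,"linear":[0,0,0],"rotation":[0,0,0]}])

```text
time: 18.63
position: [0.5962, 0.2065, 0.1802]
tool_rot: [-1.719, 0.781, 1.692]
ft_force: [0.5, 0.1, -0.5]
grip_width: 0.602
```

```bash
python3 - <<'E'
from h import *
tomove([.5785,.2022,.12],138);tilt()
E
```

```text
t 18.63 pos [0.5962 0.2065 0.1802] F [ 0.5  0.1 -0.5] q5-7 [0.35 1.36 1.65]
units [2.398 0.68  0.354] zyaw 130.45 xaxis [ 0.0161  0.     -0.9999]
turn units -0.084
tilt fix units [ 0.     -0.0066  0.0078]
```

Request:
play_rows(targets=[{"claw":0.4,"linear":[0.3,0.2,0.1],"rotation":[0,-0.007,0.008]},{"claw":0.4,"linear":[0.4,0.2,0.1],"rotation":[-0.079,0,0]},{"claw":0.4,"linear":[0.4,0.2,0.1],"rotation":[0,0,0]},{"claw":0.4,"linear":[0.4,0.1,0.05],"rotation":[0,0,0]},{"claw":0.4,"linear":[0.4,0,0],"rotation":[0,0,0]},{"claw":0.4,"linear":[0,0,0],"rotation":[0,0,0]}])

```text
time: 19.13
position: [0.5774, 0.1998, 0.1325]
tool_rot: [-1.777, 0.709, 1.776]
ft_force: [-0.1, 0.2, -0.7]
grip_width: 0.6
```

```bash
python3 - <<'E'
from h import *
tomove([.5785,.2022,.0855],138);tilt()
E
```

```text
t 19.13 pos [0.5774 0.1998 0.1325] F [-0.1  0.2 -0.7] q5-7 [0.37 1.28 1.74]
units [ 1.879 -0.098  0.036] zyaw 136.46 xaxis [ 9.e-04  1.e-04 -1.e+00]
turn units -0.017
tilt fix units [ 0.     -0.0004  0.0004]
```

Request:
play_rows(targets=[{"claw":0.4,"linear":[0.3,-0.1,0.03],"rotation":[-0.017,0,0]},{"claw":0.4,"linear":[0.4,0,0],"rotation":[0,0,0]},{"claw":0.4,"linear":[0.4,0,0],"rotation":[0,0,0]},{"claw":0.4,"linear":[0.3,0,0],"rotation":[0,0,0]},{"claw":0.4,"linear":[0,0,0],"rotation":[0,0,0]}])

```text
time: 19.55
position: [0.5788, 0.2023, 0.0931]
tool_rot: [-1.793, 0.691, 1.793]
ft_force: [-0.0, 0.5, -0.3]
grip_width: 0.601
```

```bash
python3 - <<'E'
from h import *
tomove([.5785,.2022,.0855],138);tilt()
E
```

```text
t 19.55 pos [0.5788 0.2023 0.0931] F [-0.   0.5 -0.3] q5-7 [0.4  1.22 1.74]
units [0.305 0.012 0.005] zyaw 137.87 xaxis [-1.e-04 -1.e-04 -1.e+00]
turn units -0.001
tilt fix units [ 0.     -0.     -0.0001]
```

Request:
play_rows(targets=[{"claw":0.4,"linear":[0.15,0,0],"rotation":[0,0,0]},{"claw":0.4,"linear":[0.12,0,0],"rotation":[0,0,0]},{"claw":1,"linear":[0,0,0],"rotation":[0,0,0]},{"claw":1,"linear":[0,0,0],"rotation":[0,0,0]},{"claw":1,"linear":[0,0,0],"rotation":[0,0,0]},{"claw":1,"linear":[0,0,0],"rotation":[0,0,0]},{"claw":1,"linear":[0,0,0],"rotation":[0,0,0]},{"claw":1,"linear":[0,0,0],"rotation":[0,0,0]},{"claw":1,"linear":[0,0,0],"rotation":[0,0,0]},{"claw":1,"linear":[0,0,0],"rotation":[0,0,0]}], newtons=30)

```text
time: 20.38
position: [0.5799, 0.2032, 0.0868]
tool_rot: [-1.793, 0.689, 1.79]
ft_force: [1.2, -0.3, -1.6]
grip_width: 0.138
```

Request:
play_rows(targets=[{"claw":1,"linear":[0,0,0],"rotation":[0,0,0]},{"claw":1,"linear":[0,0,0],"rotation":[0,0,0]},{"claw":1,"linear":[0,0,0],"rotation":[0,0,0]}])

```text
time: 20.63
position: [0.5799, 0.2032, 0.0867]
tool_rot: [-1.792, 0.69, 1.789]
ft_force: [1.1, 0.8, -0.1]
grip_width: 0.136
```

```bash
python3 - <<'E'
from h import *
tomove([.5785,.2022,.0855],138);tilt();print(get_state()["torque"].round(2))
E
```

```text
t 20.63 pos [0.5799 0.2032 0.0867] F [ 1.1  0.8 -0.1] q5-7 [0.41 1.21 1.73]
units [0.049 0.067 0.015] zyaw 137.73 xaxis [ 0.0019  0.0017 -1.    ]
turn units -0.003
tilt fix units [ 0.     -0.0002  0.0016]
[ 0.22 -0.12 -0.22]
```

Request:
play_rows(targets=[{"claw":1,"linear":[0.04,0,0],"rotation":[0.05,0,0]},{"claw":1,"linear":[0.04,0,0],"rotation":[0.05,0,0]},{"claw":1,"linear":[0.04,0,0],"rotation":[0.05,0,0]},{"claw":1,"linear":[0.04,0,0],"rotation":[0.05,0,0]}])

```text
time: 20.97
position: [0.5816, 0.2035, 0.0857]
tool_rot: [-1.576, 0.92, 1.569]
ft_force: [-0.9, 0.1, 5.2]
grip_width: 0.137
```

```bash
python3 - <<'E'
from h import *
tomove([.5790,.2025,.0855],138);tilt();s=get_state();print(s["torque"].round(2),s["grip_width"])
E
```

```text
t 20.97 pos [0.5816 0.2035 0.0857] F [-0.9  0.1  5.2] q5-7 [0.37 1.19 1.43]
units [0.006 0.11  0.016] zyaw 119.15 xaxis [ 0.0056  0.0015 -1.    ]
turn units -0.209
tilt fix units [ 0.     -0.0009  0.0036]
[-0.06  0.06  0.07] 0.13672581438432052
```

Request:
play_rows(targets=[{"claw":1,"linear":[0.04,0.05,0],"rotation":[0.05,-0.001,0.003]},{"claw":1,"linear":[0.04,0.02,0],"rotation":[0.05,0,0.001]},{"claw":1,"linear":[0.04,0.02,0],"rotation":[0.05,0,0.001]},{"claw":1,"linear":[0.04,0.02,0],"rotation":[0.05,0,0.001]}])

```text
time: 21.3
position: [0.5827, 0.2025, 0.0858]
tool_rot: [-1.344, 1.117, 1.337]
ft_force: [-1.5, -0.6, 2.6]
grip_width: 0.129
```

```bash
python3 - <<'E'
from h import *
tomove([.5790,.2025,.0855],138);tilt();s=get_state();print(s["torque"].round(2),s["grip_width"])
E
```

```text
t 21.3 pos [0.5827 0.2025 0.0858] F [-1.5 -0.6  2.6] q5-7 [0.34 1.19 1.13]
units [0.013 0.145 0.025] zyaw 100.34 xaxis [ 0.0043 -0.0014 -1.    ]
turn units -0.418
tilt fix units [ 0.     -0.0014  0.0025]
[-0.18  0.    0.  ] 0.12911006266525338
```

Request:
play_rows(targets=[{"claw":1,"linear":[0.06,0.06,0.01],"rotation":[0.05,-0.001,0.003]},{"claw":1,"linear":[0.06,0.04,0],"rotation":[0.05,0,0.001]},{"claw":1,"linear":[0.06,0.04,0],"rotation":[0.05,0,0.001]}])

```text
time: 21.55
position: [0.5821, 0.2022, 0.0843]
tool_rot: [-1.162, 1.239, 1.158]
ft_force: [-0.1, -1.1, 3.9]
grip_width: 0.134
```

```bash
python3 - <<'E'
from h import *
tomove([.5790,.2025,.0855],138);tilt();s=get_state();print(s["torque"].round(2),s["grip_width"])
a=get_image("scene");cv2.imwrite("pics/s8.png",a)
def sil(f):
  g=cv2.cvtColor(cv2.imread(f),cv2.COLOR_BGR2GRAY)
  for r in range(295,322,4):
    x=np.where(g[r,160:220]<70)[0];print(r,(x.min()+160,x.max()+160) if len(x) else None,end="; ")
  c=[int(np.sum(g[290:335,k]<70)) for k in range(175,205,4)];print(c)
sil("pics/s7.png");sil("pics/s8.png")
E
```

```text
t 21.55 pos [0.5821 0.2022 0.0843] F [-0.1 -1.1  3.9] q5-7 [0.32 1.18 0.9 ]
units [-0.048  0.124  0.004] zyaw 86.2 xaxis [ 0.0025 -0.0011 -1.    ]
turn units -0.576
tilt fix units [ 0.     -0.0006  0.0017]
[-0.11 -0.19  0.03] 0.13405448700483527
295 (np.int64(171), np.int64(204)); 299 (np.int64(171), np.int64(206)); 303 (np.int64(171), np.int64(205)); 307 (np.int64(163), np.int64(204)); 311 (np.int64(160), np.int64(202)); 315 (np.int64(177), np.int64(195)); 319 (np.int64(160), np.int64(160)); [24, 27, 28, 28, 27, 26, 24, 15]
295 (np.int64(173), np.int64(203)); 299 (np.int64(169), np.int64(204)); 303 (np.int64(170), np.int64(204)); 307 (np.int64(163), np.int64(202)); 311 (np.int64(171), np.int64(200)); 315 (np.int64(175), np.int64(195)); 319 (np.int64(160), np.int64(160)); [26, 28, 28, 28, 27, 26, 14, 12]
```

Request:
play_rows(targets=[{"claw":1,"linear":[0.06,0.06,0.01],"rotation":[0.05,0,0.002]},{"claw":1,"linear":[0.06,0.04,0],"rotation":[0.05,0,0.001]},{"claw":1,"linear":[0.06,0.03,0],"rotation":[0.05,0,0.001]},{"claw":1,"linear":[0.06,0.03,0],"rotation":[0.05,0,0.001]}])

```text
time: 21.93
position: [0.5819, 0.2018, 0.0828]
tool_rot: [-0.921, 1.367, 0.915]
ft_force: [0.2, -1.6, 5.8]
grip_width: 0.133
```

```bash
python3 - <<'E'
from h import *
tomove([.5790,.2025,.0855],138);tilt();s=get_state();print(s["torque"].round(2),s["grip_width"])
E
```

```text
t 21.93 pos [0.5819 0.2018 0.0828] F [ 0.2 -1.6  5.8] q5-7 [0.29 1.17 0.59]
units [-0.107  0.118 -0.017] zyaw 67.71 xaxis [ 0.0028 -0.0022 -1.    ]
turn units -0.781
tilt fix units [ 0.     -0.0006  0.0022]
[-0.3   0.06 -0.  ] 0.13292867497047386
```

Descending steadily: 3 mm over about 70°, at under 6 N.

Request:
play_rows(targets=[{"claw":1,"linear":[0.06,0.05,0],"rotation":[0.05,0,0.002]},{"claw":1,"linear":[0.06,0.04,0],"rotation":[0.05,0,0.001]},{"claw":1,"linear":[0.05,0.03,0],"rotation":[0.05,0,0.001]}])

```text
time: 22.18
position: [0.5818, 0.2012, 0.0825]
tool_rot: [-0.736, 1.442, 0.73]
ft_force: [-1.2, -0.8, 6.7]
grip_width: 0.136
```

Request:
play_rows(targets=[{"claw":1,"linear":[0.05,0.03,0],"rotation":[0.04,0,0.001]},{"claw":1,"linear":[0.04,0.03,0],"rotation":[0.04,0,0.001]}])

```text
time: 22.35
position: [0.5816, 0.2007, 0.0827]
tool_rot: [-0.638, 1.475, 0.631]
ft_force: [-0.3, -2.1, 5.7]
grip_width: 0.134
```

```bash
python3 - <<'E'
from h import *
tomove([.5790,.2025,.0855],138);tilt();s=get_state();print(s["torque"].round(2),s["grip_width"])
E
```

```text
t 22.35 pos [0.5816 0.2007 0.0827] F [-0.3 -2.1  5.7] q5-7 [0.26 1.16 0.25]
units [-0.113  0.125 -0.021] zyaw 46.51 xaxis [ 0.0023 -0.0037 -1.    ]
turn units -1.017
tilt fix units [ 0.     -0.0007  0.0027]
[-0.62  0.11  0.09] 0.13440982903626697
```

Request:
play_rows(targets=[{"claw":1,"linear":[0.06,0.06,-0.02],"rotation":[0.04,0,0.002]},{"claw":1,"linear":[0.06,0.05,0],"rotation":[0.04,0,0.001]}])

```text
time: 22.52
position: [0.5814, 0.2005, 0.0824]
tool_rot: [-0.541, 1.501, 0.533]
ft_force: [-1.5, -2.9, 6.5]
grip_width: 0.138
```

```bash
python3 - <<'E'
from h import *
tomove([.5790,.2025,.0855],138);tilt();s=get_state();print(s["torque"].round(2),s["grip_width"])
E
```

```text
t 22.52 pos [0.5814 0.2005 0.0824] F [-1.5 -2.9  6.5] q5-7 [0.25 1.16 0.13]
units [-0.124  0.122 -0.022] zyaw 39.34 xaxis [ 0.0034 -0.0041 -1.    ]
turn units -1.096
tilt fix units [0.     0.     0.0034]
[-0.71  0.14  0.76] 0.13790863372081047
```

Request:
play_rows(targets=[{"claw":1,"linear":[0.05,0.04,0],"rotation":[0.04,0,0.002]},{"claw":1,"linear":[0.05,0.03,0],"rotation":[0.04,0,0.001]}])

```text
time: 22.68
position: [0.5818, 0.1999, 0.0825]
tool_rot: [-0.446, 1.523, 0.437]
ft_force: [-1.8, -2.5, 5.5]
grip_width: 0.158
```

```bash
python3 - <<'E'
from h import *
tomove([.5790,.2025,.0855],138);tilt();s=get_state();print(s["torque"].round(2),s["grip_width"])
E
```

```text
t 22.68 pos [0.5818 0.1999 0.0825] F [-1.8 -2.5  5.5] q5-7 [0.24 1.16 0.01]
units [-0.119  0.145 -0.039] zyaw 32.29 xaxis [ 0.0043 -0.005  -1.    ]
turn units -1.175
tilt fix units [0.     0.0006 0.0041]
[-0.62  0.21  0.93] 0.15779872384204416
```

The torque rose to 0.9 N m with the jaws twisting at about 98°, so this is the dead stop. Relaxing the twist and releasing.

Request:
play_rows(targets=[{"claw":1,"linear":[0,0,0],"rotation":[-0.05,0,0]},{"claw":0.3,"linear":[0,0,0],"rotation":[0,0,0]},{"claw":0.3,"linear":[0,0,0],"rotation":[0,0,0]},{"claw":0.3,"linear":[0,0,0],"rotation":[0,0,0]},{"claw":0.3,"linear":[0,0,0],"rotation":[0,0,0]},{"claw":0.3,"linear":[0,0,0],"rotation":[0,0,0]},{"claw":0.3,"linear":[0,0,0],"rotation":[0,0,0]},{"claw":0.3,"linear":[-0.4,0,0],"rotation":[0,0,0]},{"claw":0.3,"linear":[-0.6,0,0],"rotation":[0,0,0]},{"claw":0.3,"linear":[-0.8,0,0],"rotation":[0,0,0]}])

```text
time: 23.52
position: [0.5775, 0.1989, 0.1248]
tool_rot: [-0.512, 1.519, 0.502]
ft_force: [1.0, 0.9, -0.1]
grip_width: 0.682
```

Request:
play_rows(targets=[{"claw":0.3,"linear":[-0.8,0,0],"rotation":[0,0,0]},{"claw":0.3,"linear":[-0.8,-0.5,0],"rotation":[0,0,0]},{"claw":0.3,"linear":[-0.5,-1,0],"rotation":[0,0,0]},{"claw":0.3,"linear":[0,-1,0],"rotation":[0,0,0]},{"claw":0.3,"linear":[0,-1,0],"rotation":[0,0,0]},{"claw":0.3,"linear":[0,0,0],"rotation":[0,0,0]},{"claw":0.3,"linear":[0,0,0],"rotation":[0,0,0]}])

```text
time: 24.1
position: [0.6348, 0.1311, 0.1918]
tool_rot: [-0.514, 1.506, 0.504]
ft_force: [-0.4, 0.8, -0.4]
grip_width: 0.703
```

```bash
python3 - <<'E'
from h import *
tomove([.5790,.2025,.0855],138);s=get_state()
w=get_image("wrist");a=get_image("scene");cv2.imwrite("pics/w9.png",w);cv2.imwrite("pics/s9.png",a);np.save("s9.npy",s,allow_pickle=True)
cv2.imwrite("pics/v9.png",np.hstack([cv2.resize(a[240:380,130:250],(480,560),interpolation=cv2.INTER_CUBIC),cv2.resize(w[0:280,240:400],(320,560))]))
for h in(.0945,.0945+.0105):print("expected bar-top centre px scene",proj("scene",[.578,.202,.089-.0195+.0545]),proj("scene",[.578,.202,.089-.0195]))
E
```

```text
t 24.1 pos [0.6348 0.1311 0.1918] F [-0.4  0.8 -0.4] q5-7 [0.21 1.37 0.26]
units [ 4.227  3.655 -0.056] zyaw 37.29 xaxis [ 0.0061 -0.0046 -1.    ]
turn units -1.119
expected bar-top centre px scene [183.85583753 281.44609217] [189.02003691 306.89986242]
expected bar-top centre px scene [183.85583753 281.44609217] [189.02003691 306.89986242]
```

View pics/v9.png

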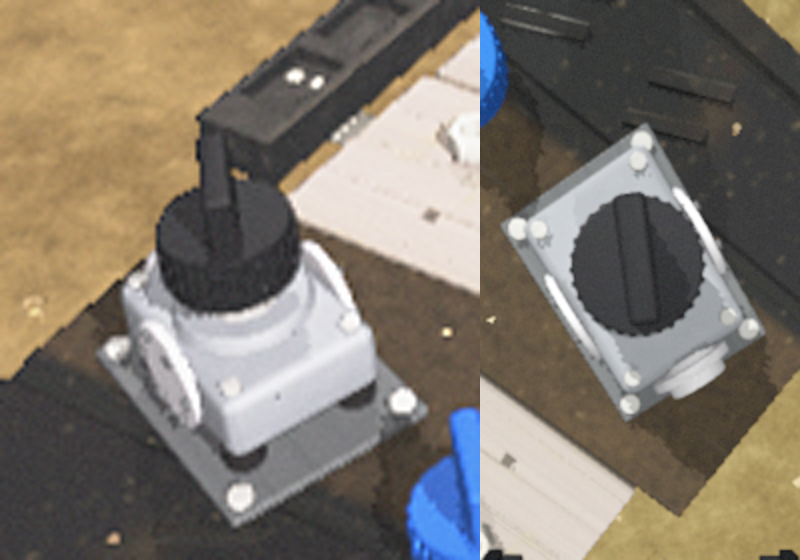

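```bash
python3 - <<'E'
from h import *
s=np.load("s9.npy",allow_pickle=True).item()
f=lambda x,y:(240+(x-480)/2,y/2)
z=.089-.0195
a=onz("wrist",*f(629,195),z+.0545,s);b=onz("wrist",*f(645,325),z+.0545,s);d=b-a
print("bar c",(a+b)/2,"len",np.linalg.norm(d),"jaw yaw",np.degrees(np.arctan2(d[1],d[0]))+90)
print("disc",onz("wrist",*f(637,264),z+.0265,s))
t=np.linspace(0,2*np.pi,60)
for zz in(.0695,.072,.075):
  q=np.array([proj("scene",[.578+.027*np.cos(k),.202+.027*np.sin(k),zz]) for k in t]);i=q[:,1].argmax();print(zz,q[i])
E
```

```text
bar c [0.57971499 0.20172239 0.124     ] len 0.04491141852203776 jaw yaw 44.71297550088796
disc [0.57875333 0.20276626 0.096     ]
0.0695 [184.47380121 318.64894068]
0.072 [184.23045714 317.51514386]
0.075 [183.93720724 316.14882407]
```

```bash
python3 -c "
from bench import *
print(close_job(),get_state()['time'])"
```

```text
the job is handed in; nothing more can be done
the job is handed in; nothing more can be done
```

The cap is screwed home on the pump's neck and released, and the job is handed in at about 24 s of the 58 s allowed. No verdict is reported.

- **Grasp:** The first grasp missed. In the picture the fingertips ended about 19–20 mm short of the reported TCP, so the jaws closed at the top of the bar and slipped off. The cap did not move, and a second grasp about 20 mm lower held.
- **Thread entry:** The cap dropped straight into the slots as it was set on. A gentle counter-clockwise turn then ran against the catches at about 0.7 N m. I regrasped with a half turn, because the last joint would have run out of range.
- **Screwing down:** It turned clockwise to a dead stop, with the torque rising to about 0.9 N m. Vertical force stayed under 7 N in every reading.

Last checks, with the arm clear:

| Check | Measured | Expected when home |
|---|---|---|
| Cap centre (x, y) | about (0.579, 0.202) m | neck at about (0.578, 0.202) m |
| Bar angle | 44.7° | about 47° |
| Skirt's lower edge in the scene image | row 318.3 | row 318.6 |

- **Looser agreements:** The last press lowered the cap only 3–4 mm. That is short of the thread's 5 mm but within the 2.5 mm of play. The depth below the rim comes from a picture, good to about 1–2 mm.
- **Not measured:** I did not measure the bystanders again. Every move kept well above them, and none showed an unexpected contact force.

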